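Close the two dark-blue pipette tip boxes

ROBOT

A 6-joint arm with a two-finger parallel gripper is mounted at the origin on the work surface; the furniture and walls round the work are solid. World frame = base frame: x ahead of the robot, y to its left, z up, the work surface at z = 0. Lengths are in mm, angles in degrees, forces in N, time in s.
With the tool pointing down it reaches from about 350 to 850 mm from the base axis. Payload 8.1 kg.
Tool frame: the origin (TCP) lies on the centre line of the jaws, within the pads' length; the fingertips stand 19 mm ahead of it and the grasp point (between the pads) is the TCP; z points along the fingers, y is the line along which they close (so a half turn about z gives the same grasp; the last joint's range is limited). The gripper opens to 85 mm and grips with 20 to 120 N. Pads are 22 mm wide; open, the fingers measure 114 mm over their backs; the gripper's body (76 mm by 85 mm) begins 54 mm behind the grasp point. The pads swing forward as they close: fully open they stand 13 mm farther back than shut.
Start: joints at [-81.669, 7.471, 85.268, -0, 87.261, -4.893], TCP at [137.274, -584.09, 250.292] pointing down, gripper open.
Joint ranges: [-169.43, 169.43], [-51.17, 129.36], [1.28, 143.12], [-76.62, 256.62], [0, 156.53], [-152.29, 152.29]. Speed limits (degrees/s): [136.94, 136.94, 159.86, 180, 180, 180].

INTERFACE

Orientations are given as [roll, pitch, yaw] about the fixed x, y, z axes, in that order (R = Rz(yaw) Ry(pitch) Rx(roll)).
In Python, from bench import r gives the robot as it stands. The module is installed in compiled form; this text tells all that it offers.
- The arm moves only by the tool servo_tool, never from a script. Its arguments are lists of equal length, an entry for each row: "fingers": the finger opening in m, from 0 to 0.0854; "linear": the shift along the tool's x, y, z in m, a list of three; "rotation": the turn, a rotation vector about the tool's x, y, z in degrees, a list of three. A call has 1 to 10 rows; each row is the pose to reach, as a shift and turn from the pose commanded when the call began, along the tool's axes at that moment; what a row does not reach only later rows make up. A row lasts 1/10 s, in which the tool goes at most 50 mm and 8.59 degrees, less where a joint would pass 70% of its speed; a pose out of reach is approached as far as the arm can. A call with a gripper value outside its range is refused whole. The fingers move at their own pace and stop on an object; "force" is the grip in N (left out, the last holds). Time passes only in rows, so rows that repeat a pose let the fingers close. It gives the time, the measured TCP pose, the force, the opening and the grip force at its end, in the units of the state.
- r.sense(): the state, without advancing time (a new reading comes with each control period).
- r.snapshot(name): name is "scene" or "top" or "wrist"; returns a dict with "frame" (384x512x3 uint8, red, green, blue), "fx", "fy", "cx", "cy" (pixels), "camera_from_world" (4x4, takes a point from world to camera coordinates). Camera axes: x right, y up, looking along -z (the intrinsics and any distortion apply to the point x, -y, -z); pixel columns grow to the right and rows downward; lengths in mm; the calibration is good to about 2 mm. A picture is of the moment at which its call begins. There is no depth.
- r.hand_in(): hands the job in; it is judged then, once.
The state is a dict: "time": time; "joint_pos": joint angles; "qd": joint speeds; "joint_efforts": joint torques, N m; "tool_pos": TCP position; "tcp_rot": TCP orientation; "ft_force": force on the tool from outside, world axes, zero at the start; "wrist_torque": the same for the moment, N m; "finger_gap": finger opening in mm; "grip_force": force on a finger pad.
Only numpy, scipy, OpenCV 4.12 (cv2) and the standard library are available. Lean on these libraries where they do the work, as an engineer would, in place of code of your own. Each camera call takes 0.05 s, during which the arm holds its last target. There are 200 camera calls.

TASK

Three pipette tip boxes stand open on the bench. With the fingertips, push the lids of the two boxes with dark-blue bodies over and gently down until fully shut, the red lid first and then the clear lid; leave the all-clear box open as it is. Do not pinch, lift or carry anything, let the boxes keep their places, and disturb nothing else on the bench.

Things in the scene. Friction and masses are not known exactly. Their poses are not given: they have to be found in the camera images.
- red_box: Loose tip box, dark-blue body, see-through red lid; 94 x 130 x 63 mm shut, 0.35 kg. Origin: centre of underside; z up, x from the front to the hinge side at the back, y along the hinge. Hinge line at x = +43, z = 43 mm. The lid is a shallow cap: shut, it reaches 86 mm forward of the hinge line, its outer top face 20 mm above it. The three boxes swap places.
- red_box_lid (a joint): Angle of the red lid, rad: 0 shut (hard stop), pi/2 upright, at most 1.75 (leaning back); it swings up and back about the hinge. The hinge is slightly stiff (0.04 N m, half a newton at the free edge): the lid stays at whatever angle it is left and must be pushed all the way. Starts between 1.0 and 1.65.
- red_box_edge (a point): Point on the outer top face of the red lid, mid-width, 80 mm from the hinge line toward the free front edge; moves with the lid.
- navy_box: Loose pipette tip box, dark-blue body, colourless see-through lid; 94 x 130 x 79 mm when shut, about 0.35 kg. Origin and axes as for red_box. Hinge line parallel to y at x = +43 mm, z = 53 mm. Shut, the lid reaches 86 mm forward from the hinge line and its outer top face lies 26 mm above the hinge line (79 mm above the bench).
- navy_box_lid (a joint): Angle of the colourless lid of the dark-blue box in rad: same meaning, stiffness and start range as red_box_lid.
- navy_box_edge (a point): Point on the outer top face of that lid, mid-width, 80 mm from the hinge line toward the free front edge; moves with the lid.
- clear_box: Loose all-clear tip box (colourless body and lid, white tips), 95 x 98 x 83 mm when shut, origin and axes as for red_box, hinge line at x = +43 mm, z = 59 mm. It is in use: to be left open.
- clear_box_lid (a joint): Angle of the all-clear box's lid in rad: 0 shut, about 1.1 to 1.5 at the start. To be left alone.
- clear_box_edge (a point): Point on the outer top face of the all-clear lid, mid-width, 80 mm from its hinge line; moves with the lid.
- media_bottle: Bystander: small round glass bottle with blue screw cap, 56 mm wide, 101 mm high, behind the boxes. Origin: centre of its underside.
- beaker: Bystander: clear beaker, 83 mm wide, 111 mm high, behind the boxes. Origin: centre of its underside.
- slide_box: Bystander: small white and teal carton, 40 x 64 x 28 mm, behind the boxes. Origin: centre of its underside.
- tape: Bystander: roll of green tape lying flat, 42 mm wide, 19 mm high, behind the boxes. Origin: centre of its underside.
Things that resemble listed ones, but are neither listed nor needed, are in the scene too. What is shaped like the red_box but orange is not meant.

How it is judged:
By the outcome, as a careful person would: the job done as asked, in the order asked, and still so for the second after the job is handed in, with the robot touching nothing.
It also fails if it takes over 51 s, if anything falls off the work surface, if the arm or the gripper's body presses on something with over 40 N, if the wrist force passes 120 N, or if a joint passes its speed limit or range.

## Working session

There is one attempt and no reset: what is moved stays moved. The work goes in short steps, Python scripts to look and compute and a tool call to move; the robot and the scene stay as the last step left them, time stands still between calls to the robot, and variables do not carry over. Pictures are saved under pics/ and viewed, at most 10 in all, crops included, and the job is handed in when it is done.

Besides the shell and the picture viewer there is one more tool, called after "Call:" in YAML: its name, and indented under it one key for each argument. servo_tool: Moves the arm, as the interface text tells. Its arguments: {"type":"object","properties":{"fingers":{"type":"array","items":{"type":"number"}},"linear":{"type":"array","items":{"type":"array","items":{"type":"number"}}},"rotation":{"type":"array","items":{"type":"array","items":{"type":"number"}}},"force":{"type":"number"}},"required":["fingers","linear","rotation"]}

```bash
mkdir -p pics
cat > h.py <<'E'
import numpy as np,cv2
from bench import r
def save(n,f):
    s=r.snapshot(n); cv2.imwrite(f'pics/{f}.png',s['frame'][:,:,::-1]); np.savez(f'{f}.npz',**{k:s[k] for k in s}); return s
def ray(s,u,v):
    T=np.array(s['camera_from_world']); R=T[:3,:3]; c=-R.T@T[:3,3]
    d=R.T@np.array([(u-s['cx'])/s['fx'],-(v-s['cy'])/s['fy'],-1]); return c,d
def onz(s,u,v,z):
    c,d=ray(s,u,v); return c+d*(z-c[2])/d[2]
def proj(s,p):
    T=np.array(s['camera_from_world']); q=T[:3,:3]@np.array(p)+T[:3,3]
    return s['cx']+s['fx']*q[0]/-q[2], s['cy']-s['fy']*q[1]/-q[2]
def load(f): return {k:v for k,v in np.load(f+'.npz').items()}
E
python3 - <<'E'
from h import *
a=save('scene','s0');b=save('top','t0')
for s in(a,b): print(list(s),s['fx'],s['cx'],s['cy'],ray(s,256,192))
print(r.sense())
E
```

```text
['frame', 'fx', 'fy', 'cx', 'cy', 'camera_from_world'] 350.0964557513602 257.38543585962674 192.72318310860777 (array([-168.10410794, -255.53644041,  520.09357572]), array([ 0.84480114,  0.19136428, -0.49971059]))
['frame', 'fx', 'fy', 'cx', 'cy', 'camera_from_world'] 436.55590111548514 256.90517263354064 189.99862717689768 (array([ 383.0344839 ,  -68.27238468, 1202.59082857]), array([ 0.14479189,  0.01140338, -0.98940921]))
{'time': 0.1, 'joint_pos': array([-8.16676913e+01,  7.51158372e+00,  8.53223970e+01, -1.20581459e-03,
        8.72608259e+01, -4.89169037e+00]), 'qd': array([-0.00388404, -0.06911332, -0.09041284,  0.11080996,  0.00405279,
        0.03892426]), 'joint_efforts': array([ 4.77475278e-04, -5.70947385e+01, -5.01944661e+01, -3.61722505e-04,
        8.12468788e-03, -2.66422643e-05]), 'tool_pos': array([ 137.21777946, -583.63245119,  249.34708763]), 'tcp_rot': array([-1.79905436e+02, -6.88442912e-03,  1.32240520e+01]), 'ft_force': array([ 0.06480281, -0.18135796,  0.08771981]), 'wrist_torque': array([ 0.03241879, -0.02187862,  0.04174489]), 'grip_force': 0.0, 'finger_gap': 85.47099203557767}
```

View pics/s0.png

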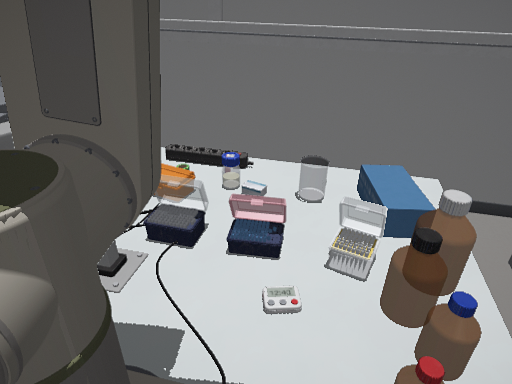

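View pics/t0.png

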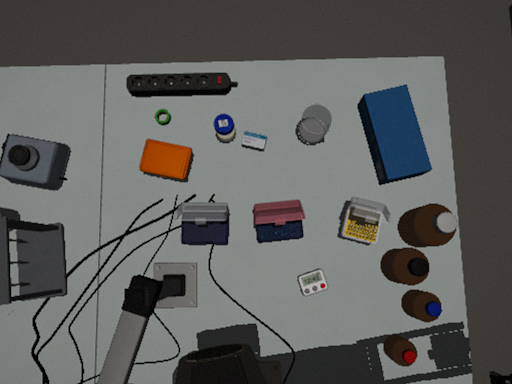

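The scene view shows the red-lid box at (257,228), the dark-blue box with the clear lid at (178,215) and the all-clear box at (357,240). The top view has the same three at (280,222), (205,222) and (362,220). The orange box at (167,160) top is the decoy, as it is orange rather than red. I'll confirm this in one enlarged crop.

Run:
```python
from h import *
a=load('s0');b=load('t0')
A=cv2.resize(a['frame'][165:265,140:300],None,fx=5,fy=5,interpolation=cv2.INTER_CUBIC)[:300*2]
B=cv2.resize(b['frame'][190:252,170:320],None,fx=5,fy=5,interpolation=cv2.INTER_CUBIC)
cv2.imwrite('pics/ca.png',A[:,:,::-1]);cv2.imwrite('pics/cb.png',B[:,:,::-1])
for n,u,v in(('red',280,230),('navy',205,232),('clear',362,225),('orange',167,160),('timer',313,282),('bottle',224,127)): print(n,onz(b,u,v,40))
print(proj(b,[0,0,0]),proj(b,[137,-584,250]))
```

```text
red [ 449.87694752 -116.63402413   40.        ]
navy [448.59133252  82.76289552  40.        ]
clear [ 458.72350403 -334.40533472   40.        ]
orange [646.55283607 186.25768119  40.        ]
timer [ 312.99317354 -198.88581112   40.        ]
bottle [736.04441478  29.84257188  40.        ]
(np.float64(239.1535666649397), np.float64(405.62221045489827)) (np.float64(514.8789056616721), np.float64(371.51447627958163))
```

View pics/ca.png

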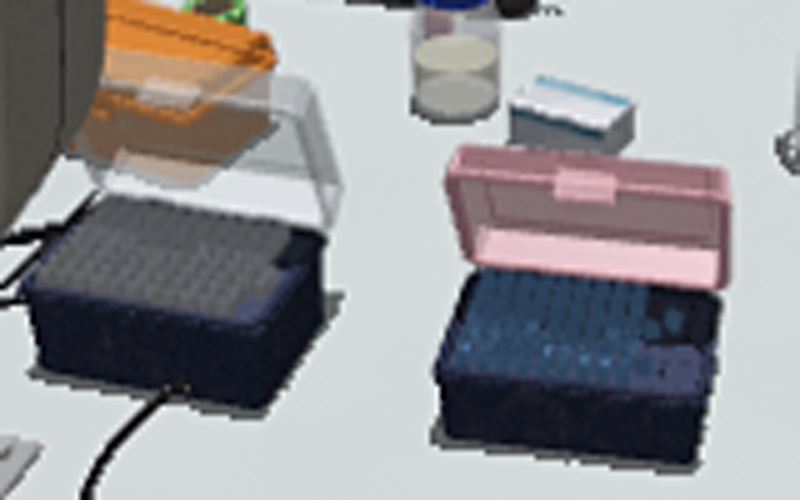

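View pics/cb.png

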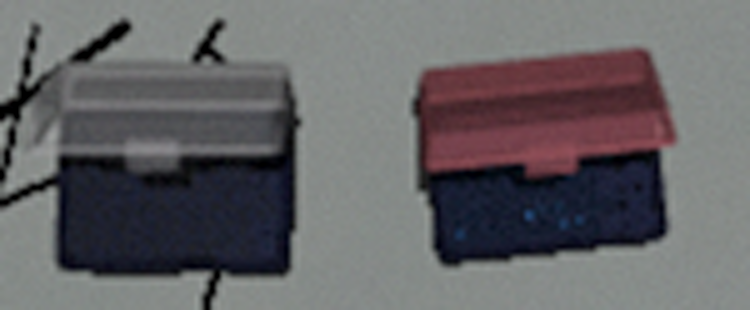

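Run:
```python
from h import *
a=load('s0');b=load('t0')
def tri(u1,u2):
    c1,d1=ray(a,*u1);c2,d2=ray(b,*u2)
    t=np.linalg.lstsq(np.c_[d1,-d2],c2-c1,rcond=None)[0]
    p,q=c1+t[0]*d1,c2+t[1]*d2; return (p+q)/2,np.linalg.norm(p-q)
for n,h,l,rr,s,t,se in (('red',43,(258,242.4),(302.8,238),(257,202.4),(280.4,222),((229.6,196),(285.6,200))),('navy',53,(182,243.6),(228,244.4),(173.6,183.6),(200.4,221),None)):
    L,R=onz(b,*l,h),onz(b,*rr,h); ax=(L-R)[:2]; w=np.linalg.norm(ax); yv=ax/w; xv=np.array([yv[1],-yv[0]])
    c=(L+R)[:2]/2+xv*47; hx=c+xv*43
    print(n,'L',L,'R',R,'w',w,'yaw',np.degrees(np.arctan2(xv[1],xv[0])),'centre',c)
    P,g=tri(s,t); d=P[:2]-hx
    print(' tab',P,'gap',g,'rel hinge x,y,z',d@xv,d@yv,P[2]-h,'ang',np.degrees(np.arctan2(P[2]-h,-d@xv)),np.hypot(d@xv,P[2]-h))
```

```text
red L [418.24749071 -57.61304272  43.        ] R [ 427.4379675  -176.06210547   43.        ] w 118.80507283136312 yaw 4.436697252777042 centre [ 469.70188938 -113.2017663 ]
 tab [ 465.04369425 -114.84182537  119.85800324] gap 0.0036414479005757875 rel hinge x,y,z -47.771107483484606 -1.2747976233567397 76.8580032417529 ang 58.13697390911592 90.4943720488072
navy L [418.76633874 141.47355372  53.        ] R [414.3021672   20.87438432  53.        ] w 120.68176534935016 yaw -2.119927198136301 centre [463.50208565  79.43537942]
 tab [470.36056168  81.51583652 135.33525677] gap 0.22373027804553314 rel hinge x,y,z -36.22317672846563 2.3327369397457662 82.3352567665734 ang 66.25303364413342 89.95117030433359
```

The crop confirms it: dark-blue body with red lid (target 1), dark-blue body with clear lid (target 2), and the orange box is separate. Lid angles are about 58° for red and 66° for navy. Both tab radii come out near 90 mm, which fits 86 mm plus the tab. Next I'll close the fingers, rise and travel.

Call:
servo_tool:
  fingers: [0,0,0,0,0,0,0]
  linear:
    - [0,0,-0.01]
    - [0,0,-0.035]
    - [0,0,-0.07]
    - [0,0,-0.105]
    - [0,0,-0.13]
    - [0,0,-0.14]
    - [0,0,-0.14]
  rotation:
    - [0,0,1]
    - [0,0,3]
    - [0,0,5]
    - [0,0,7]
    - [0,0,8.8]
    - [0,0,8.8]
    - [0,0,8.8]

```text
time: 0.8
tool_pos: [137.4, -584.6, 392.3]
tcp_rot: [179.8, -0.0, 4.5]
ft_force: [-0.2, -0.7, 0.0]
finger_gap: 0.2
grip_force: 0.0
```

Call:
servo_tool:
  fingers: [0,0,0,0,0,0,0,0,0,0]
  linear:
    - [0.01,-0.01,0]
    - [0.03,-0.032,0]
    - [0.06,-0.063,0]
    - [0.09,-0.095,0]
    - [0.12,-0.127,0]
    - [0.15,-0.158,0]
    - [0.18,-0.19,0]
    - [0.21,-0.222,0]
    - [0.24,-0.253,0]
    - [0.27,-0.285,0]
  rotation:
    - [0,0,0]
    - [0,0,0]
    - [0,0,0]
    - [0,0,0]
    - [0,0,0]
    - [0,0,0]
    - [0,0,0]
    - [0,0,0]
    - [0,0,0]
    - [0,0,0]

```text
time: 1.8
tool_pos: [384.9, -276.3, 387.9]
tcp_rot: [-179.9, 0.1, 4.5]
ft_force: [1.8, -1.2, -0.8]
finger_gap: -0.2
grip_force: 0.0
```

Call:
servo_tool:
  fingers: [0,0,0,0,0,0,0,0]
  linear:
    - [0.03,-0.032,0]
    - [0.06,-0.063,0]
    - [0.09,-0.095,0]
    - [0.12,-0.127,0]
    - [0.14,-0.148,0]
    - [0.15,-0.159,0]
    - [0.15,-0.159,0]
    - [0.15,-0.159,0]
  rotation:
    - [0,0,0]
    - [0,0,0]
    - [0,0,0]
    - [0,0,0]
    - [0,0,0]
    - [0,0,0]
    - [0,0,0]
    - [0,0,0]

```text
time: 2.6
tool_pos: [521.1, -109.0, 389.1]
tcp_rot: [-180.0, 0.1, 4.5]
ft_force: [0.3, 0.4, -0.2]
finger_gap: 0.3
grip_force: 0.0
```

Call:
servo_tool:
  fingers: [0,0,0,0,0,0,0,0,0,0]
  linear:
    - [0.002,0,0.01]
    - [0.004,0,0.035]
    - [0.007,0,0.065]
    - [0.01,0,0.1]
    - [0.01,0,0.135]
    - [0.01,0,0.17]
    - [0.01,0,0.195]
    - [0.01,0,0.21]
    - [0.01,0,0.215]
    - [0.01,0,0.215]
  rotation:
    - [0,0,0]
    - [0,0,0]
    - [0,0,0]
    - [0,0,0]
    - [0,0,0]
    - [0,0,0]
    - [0,0,0]
    - [0,0,0]
    - [0,0,0]
    - [0,0,0]

```text
time: 3.6
tool_pos: [531.5, -108.7, 175.2]
tcp_rot: [-180.0, 0.0, 4.4]
ft_force: [0.1, 0.1, 1.0]
finger_gap: -0.1
grip_force: 0.0
```

Run:
```python
from h import *
a=save('scene','s1');w=save('wrist','w1')
p=r.sense()['tool_pos'];print(p)
for k in(0,6,19,32): print(k,proj(a,p-[0,0,k]),proj(w,p-[0,0,k]))
A=cv2.resize(a['frame'][140:270,180:310],(600,600),interpolation=cv2.INTER_CUBIC)
cv2.imwrite('pics/c1.png',A[:,:,::-1])
```

```text
[ 532.59172864 -108.76784839  176.92233567]
0 (np.float64(261.7241815945066), np.float64(165.3797821469305)) (np.float64(251.99468393673573), np.float64(262.8243563278281))
6 (np.float64(261.65380761513836), np.float64(167.77038254982915)) (np.float64(252.08948346117788), np.float64(256.4315618289512))
19 (np.float64(261.5031442789483), np.float64(172.8884082097619)) (np.float64(252.27176263297295), np.float64(244.1395878599995))
32 (np.float64(261.3549134217653), np.float64(177.92380268489356)) (np.float64(252.42797301926433), np.float64(233.6055592978536))
```

View pics/c1.png

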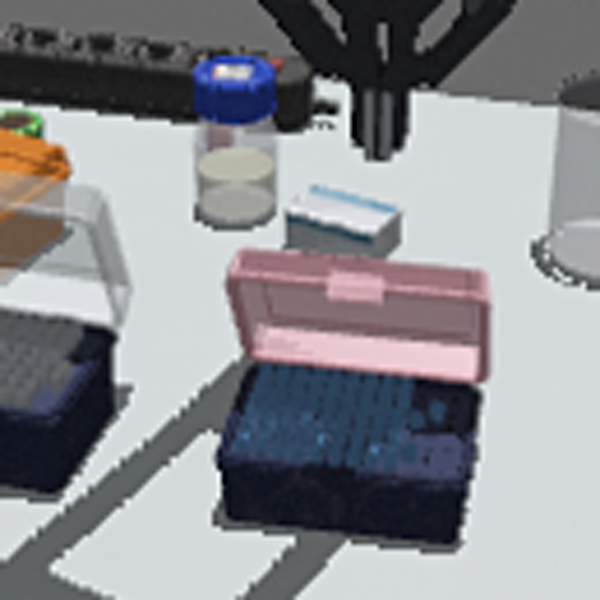

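The fingertip shows at about row 174 of the scene view, about 20 mm below the TCP, which matches the 19 mm given, and it is well clear behind the red lid. Now I'll descend and sweep along the lid's arc.

Call:
servo_tool:
  fingers: [0,0,0,0,0,0,0,0]
  linear:
    - [0,0,0.008]
    - [0,0,0.02]
    - [0,0,0.03]
    - [-0.004,0,0.0345]
    - [-0.01,0,0.036]
    - [-0.017,0,0.037]
    - [-0.023,0,0.0375]
    - [-0.0287,0,0.0383]
  rotation:
    - [0,0,0]
    - [0,0,0]
    - [0,0,0]
    - [0,0,0]
    - [0,0,0]
    - [0,0,0]
    - [0,0,0]
    - [0,0,0]

```text
time: 4.5
tool_pos: [502.8, -110.6, 137.4]
tcp_rot: [180.0, -0.0, 4.4]
ft_force: [-0.4, -0.3, 0.9]
finger_gap: 0.4
grip_force: 0.0
```

Call:
servo_tool:
  fingers: [0,0,0,0,0,0,0,0,0,0]
  linear:
    - [-0.0065,0,0.002]
    - [-0.0127,0,0.0046]
    - [-0.0187,0,0.0078]
    - [-0.0244,0,0.0115]
    - [-0.0298,0,0.0157]
    - [-0.0348,0,0.0202]
    - [-0.0394,0,0.0252]
    - [-0.0435,0,0.0305]
    - [-0.0471,0,0.0362]
    - [-0.0502,0,0.0423]
  rotation:
    - [0,0,0]
    - [0,0,0]
    - [0,0,0]
    - [0,0,0]
    - [0,0,0]
    - [0,0,0]
    - [0,0,0]
    - [0,0,0]
    - [0,0,0]
    - [0,0,0]

```text
time: 5.5
tool_pos: [452.7, -114.3, 94.1]
tcp_rot: [-180.0, 0.0, 4.4]
ft_force: [-0.5, 0.7, 1.7]
finger_gap: 0.3
grip_force: 0.3
```

Run:
```python
from h import *
a=save('scene','s2')
A=cv2.resize(a['frame'][140:270,180:310],(600,600),interpolation=cv2.INTER_CUBIC)
cv2.imwrite('pics/c2.png',A[:,:,::-1])
s=r.sense();print(s['tool_pos'],s['ft_force'])
```

```text
[ 451.74412283 -114.1138556    92.93230951] [-0.46168505 -0.30703905 -0.15359147]
```

View pics/c2.png

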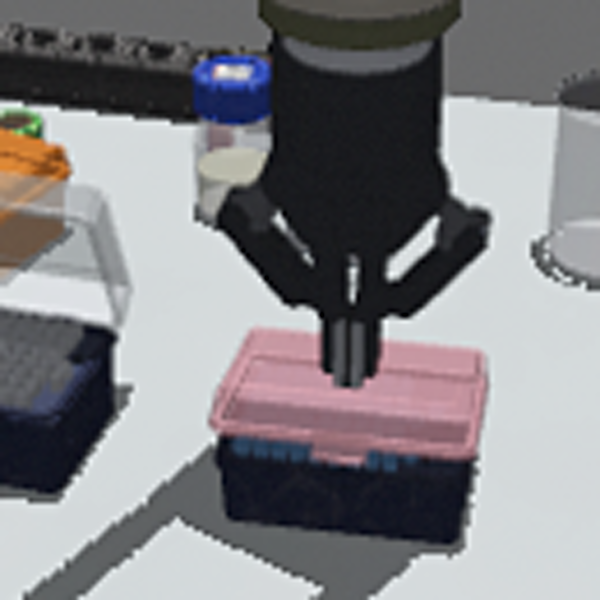

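The red lid is nearly down, about 10° open, with the fingertip on it at crop (347,383). The box has not moved. Now I'll ease it to the stop while watching the force.

Call:
servo_tool:
  fingers: [0,0,0,0,0,0,0]
  linear:
    - [-0.0015,0,0.003]
    - [-0.0028,0,0.006]
    - [-0.0036,0,0.0085]
    - [-0.0042,0,0.0105]
    - [-0.0046,0,0.012]
    - [-0.0046,0,0.0125]
    - [-0.0046,0,0.0125]
  rotation:
    - [0,0,0]
    - [0,0,0]
    - [0,0,0]
    - [0,0,0]
    - [0,0,0]
    - [0,0,0]
    - [0,0,0]

```text
time: 6.25
tool_pos: [448.5, -114.7, 82.3]
tcp_rot: [180.0, -0.0, 4.4]
ft_force: [-0.1, -0.0, -0.3]
finger_gap: 0.3
grip_force: 0.0
```

Call:
servo_tool:
  fingers: [0,0,0,0]
  linear:
    - [0,0,0.0005]
    - [0,0,0.001]
    - [0,0,0.001]
    - [0,0,0.001]
  rotation:
    - [0,0,0]
    - [0,0,0]
    - [0,0,0]
    - [0,0,0]

```text
time: 6.65
tool_pos: [448.6, -114.8, 82.0]
tcp_rot: [180.0, -0.0, 4.4]
ft_force: [-5.1, 1.5, 9.8]
finger_gap: 0.3
grip_force: 4.5
```

Call:
servo_tool:
  fingers: [0,0,0,0]
  linear:
    - [0,0,0.0005]
    - [0,0,0.001]
    - [0,0,0.001]
    - [0,0,0.001]
  rotation:
    - [0,0,0]
    - [0,0,0]
    - [0,0,0]
    - [0,0,0]

```text
time: 7.05
tool_pos: [448.6, -114.8, 81.7]
tcp_rot: [180.0, 0.0, 4.4]
ft_force: [-9.4, 1.8, 17.8]
finger_gap: 0.0
grip_force: 8.7
```

The red lid is on its stop: the force rose to 18 N while the TCP stayed at about 82 mm, which matches the expected 82. I'll retreat up and go behind the navy lid.

Call:
servo_tool:
  fingers: [0,0,0,0,0,0,0]
  linear:
    - [0,0,-0.005]
    - [0,0,-0.025]
    - [0,0,-0.06]
    - [0,0,-0.1]
    - [0,0,-0.13]
    - [0,0,-0.148]
    - [0,0,-0.15]
  rotation:
    - [0,0,0]
    - [0,0,0]
    - [0,0,0]
    - [0,0,0]
    - [0,0,0]
    - [0,0,0]
    - [0,0,0]

```text
time: 7.75
tool_pos: [450.2, -115.3, 233.4]
tcp_rot: [179.9, -0.3, 4.4]
ft_force: [-0.4, 0.2, -1.1]
finger_gap: 0.1
grip_force: 0.0
```

Call:
servo_tool:
  fingers: [0,0,0,0,0,0,0,0,0,0]
  linear:
    - [0.02,-0.005,0]
    - [0.05,-0.02,0]
    - [0.08,-0.05,0]
    - [0.1,-0.085,0]
    - [0.102,-0.12,0]
    - [0.102,-0.15,0]
    - [0.102,-0.17,0]
    - [0.102,-0.181,0]
    - [0.102,-0.184,0]
    - [0.102,-0.184,0]
  rotation:
    - [0,0,0]
    - [0,0,1]
    - [0,0,2]
    - [0,0,3]
    - [0,0,4]
    - [0,0,5]
    - [0,0,6]
    - [0,0,6.5]
    - [0,0,6.5]
    - [0,0,6.5]

```text
time: 8.75
tool_pos: [535.8, 76.4, 229.6]
tcp_rot: [180.0, 0.0, -2.0]
ft_force: [0.7, -0.4, -0.3]
finger_gap: -0.1
grip_force: 0.0
```

Run:
```python
from h import *
a=save('scene','s3');b=save('top','t3')
A=cv2.resize(a['frame'][150:260,140:300],(800,550),interpolation=cv2.INTER_CUBIC)
cv2.imwrite('pics/c3.png',A[:,:,::-1])
print(r.sense()['tool_pos'])
```

```text
[536.02852627  75.6622275  229.9180304 ]
```

View pics/c3.png

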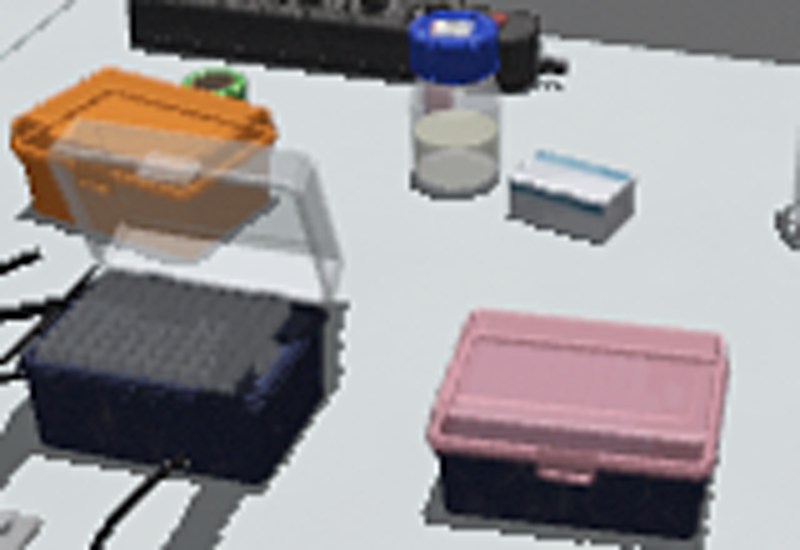

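The red lid is fully shut, with its front edge and latch at crop (570,472). The navy lid is still open. The tool is behind and above it, out of the crop. Next comes the descent and the sweep of the navy lid.

Call:
servo_tool:
  fingers: [0,0,0,0,0,0,0,0]
  linear:
    - [0,0,0.01]
    - [0,0,0.03]
    - [0,0,0.055]
    - [0,0,0.072]
    - [0,0,0.079]
    - [-0.005,0,0.079]
    - [-0.011,0,0.079]
    - [-0.0174,0,0.079]
  rotation:
    - [0,0,0]
    - [0,0,0]
    - [0,0,0]
    - [0,0,0]
    - [0,0,0]
    - [0,0,0]
    - [0,0,0]
    - [0,0,0]

```text
time: 9.65
tool_pos: [518.9, 77.2, 152.5]
tcp_rot: [-180.0, -0.1, -2.1]
ft_force: [0.1, 0.5, 0.1]
finger_gap: 0.1
grip_force: 0.0
```

Call:
servo_tool:
  fingers: [0,0,0,0,0,0,0,0,0,0]
  linear:
    - [-0.0082,0,0.0002]
    - [-0.0165,0,0.0013]
    - [-0.0232,0,0.003]
    - [-0.0298,0,0.0051]
    - [-0.0361,0,0.0079]
    - [-0.0423,0,0.0112]
    - [-0.048,0,0.015]
    - [-0.0535,0,0.0193]
    - [-0.0585,0,0.024]
    - [-0.0631,0,0.0292]
  rotation:
    - [0,0,0]
    - [0,0,0]
    - [0,0,0]
    - [0,0,0]
    - [0,0,0]
    - [0,0,0]
    - [0,0,0]
    - [0,0,0]
    - [0,0,0]
    - [0,0,0]

```text
time: 10.65
tool_pos: [455.1, 79.6, 121.5]
tcp_rot: [180.0, 0.0, -2.1]
ft_force: [-0.9, -0.6, 0.5]
finger_gap: 0.2
grip_force: 0.4
```

Call:
servo_tool:
  fingers: [0,0,0,0,0,0,0]
  linear:
    - [-0.0041,0,0.0056]
    - [-0.0078,0,0.0115]
    - [-0.0108,0,0.0177]
    - [-0.0123,0,0.0215]
    - [-0.013,0,0.0235]
    - [-0.013,0,0.0242]
    - [-0.013,0,0.0242]
  rotation:
    - [0,0,0]
    - [0,0,0]
    - [0,0,0]
    - [0,0,0]
    - [0,0,0]
    - [0,0,0]
    - [0,0,0]

```text
time: 11.35
tool_pos: [442.3, 80.0, 98.1]
tcp_rot: [180.0, 0.1, -2.1]
ft_force: [-4.2, -0.2, 3.7]
finger_gap: -0.3
grip_force: 2.4
```

Call:
servo_tool:
  fingers: [0,0,0,0]
  linear:
    - [0,0,0.0005]
    - [0,0,0.001]
    - [0,0,0.0014]
    - [0,0,0.0014]
  rotation:
    - [0,0,0]
    - [0,0,0]
    - [0,0,0]
    - [0,0,0]

```text
time: 11.75
tool_pos: [442.3, 80.0, 97.8]
tcp_rot: [180.0, 0.1, -2.1]
ft_force: [-11.4, -1.8, 17.5]
finger_gap: -0.3
grip_force: 8.9
```

Call:
servo_tool:
  fingers: [0,0,0,0,0,0,0,0,0]
  linear:
    - [0,0,-0.005]
    - [0,0,-0.025]
    - [0,0,-0.06]
    - [0,0,-0.1]
    - [0,0,-0.14]
    - [0,0,-0.18]
    - [0,0,-0.21]
    - [0,0,-0.22]
    - [0,0,-0.22]
  rotation:
    - [0,0,0]
    - [0,0,0]
    - [0,0,0]
    - [0,0,0]
    - [0,0,0]
    - [0,0,0]
    - [0,0,0]
    - [0,0,0]
    - [0,0,0]

```text
time: 12.65
tool_pos: [443.5, 80.1, 317.9]
tcp_rot: [-180.0, -0.2, -2.1]
ft_force: [0.6, 0.2, -0.4]
finger_gap: 0.1
grip_force: 0.0
```

Run:
```python
from h import *
a=save('scene','s4')
A=a['frame'][150:270,130:300]
Z=load('s0')['frame'][150:270,130:300]
cv2.imwrite('pics/c4.png',cv2.resize(np.vstack([A[:,:]]),(800,565),interpolation=cv2.INTER_CUBIC)[:,:,::-1])
# bottom edge of dark bodies before/after
for n,c0,c1 in(('red',232,280),('navy',150,190)):
  for f in('s0','s4'):
    g=load(f)['frame'].astype(int); m=(g.sum(2)<130)
    print(n,f,[int(np.where(m[215:262,c])[0].max()+215) if m[215:262,c].any() else None for c in range(c0,c1,8)])
```

```text
red s0 [252, 253, 254, 255, 256, 256]
red s4 [252, 253, 254, 255, 256, 256]
navy s0 [238, 261, 250, 243, 244]
navy s4 [238, 261, 250, 243, 244]
```

View pics/c4.png

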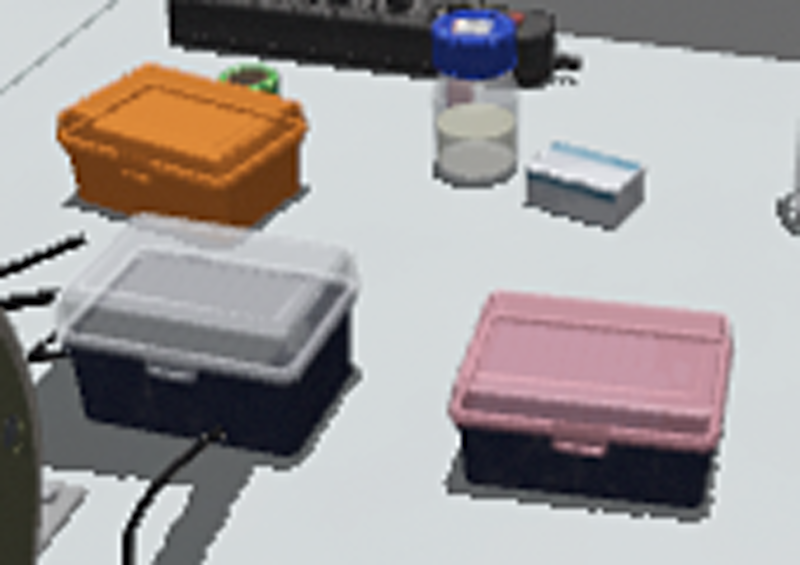

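Both lids are shut, with the navy latch at crop (172,375) and the red at (580,445). The body edges sit on the same pixels as at the start, and the bystanders nearby look as they did. Handing in.

```bash
python3 -c "
from bench import r
print(r.hand_in())"
```

```text
the job is handed in; nothing more can be done
None
```

I pushed the red lid and then the clear lid of the navy box fully shut; both boxes kept their places, the all-clear box was never touched, and the job was handed in at about 13 s of the 51 s allowed.

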